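# Shut and lock the access panel of a tube analyser with a fingertip

## Task

The access panel in the top of the small bench analyser stands ajar. Without gripping anything, push the panel down until it is fully shut and flush, and only then set a fingertip in the slot of the round quarter-turn fastener on it and turn it clockwise (seen from above) all the way to its stop, so that the panel is locked. Do not raise the panel further, leave the tube rack, the bottle and the timer where they are, and finish clear of everything.

Things in the scene. Friction and masses are not known exactly. Their poses are not given: they have to be found in the camera images.
- case: cream bench analyser, fixed. Origin on the bench; case x -160 (front, robot side) to +140 mm, y -150 to +150, top frame at z = 110 mm, rear housing behind x = +62 is 132 mm high. Access panel in the top: hinge line parallel to y at x = +60, z = 106 mm; shut, it reaches to x = -140, y -105 to +105. Case is turned up to 0.4 rad about the vertical.
- panel (a joint): hinge of the grey access panel (200 x 210 x 8 mm), rad. 0 = shut, firm stop, top face flush with the case top (110 mm); positive = front edge raised. Starts at 0.2 to 0.4. Stays where left; about 2 N at the front edge shuts it. A fixed ring (radii 44 to 52, 14 mm high) stands on it round the fastener; the bare strip before the ring is 28 mm deep.
- fastener (a joint): angle of the round fastener in the panel, rad: 0 = open, slot parallel to the hinge; grows clockwise from above; firm stop 1.571 = locked, slot pointing from front to hinge, at the short black line. Starts at 0 to 0.3. Needs 0.12 N m (6 N at 20 mm off axis), stays where left. Its cam hooks under the case's front lip in the last 0.45 rad: shut the panel before turning.
- slot (a point): middle of the slot floor, on the turning axis. Steel disc, radius 42 mm, slot 60 long, 28 wide, 14 mm deep, closed at both ends, open upwards; disc top 14 mm above this point, 4 mm above the ring. 120 mm from the hinge line, 4 mm above the panel's face: at case x = -60, y = 0, z = 114 mm when shut. x axis along the slot (case +y at joint 0), z = turning axis, upwards.
- press (a point): top face of the panel, middle of the bare front strip, 186 mm from the hinge line, 14 mm from the front edge: a good place to push the panel down. At case x = -126, y = 0, z = 110 mm when shut. Axes as the case's when shut, tilting with the panel.
- rack: bystander: loose white tube rack 160 x 56 mm, 105 mm high with its tubes, left of the case. Origin: centre of its underside.
- bottle: bystander: loose white reagent bottle, 48 mm wide, 95 mm high, right of the case. Origin: centre of its underside.
- timer: bystander: loose grey timer 50 x 70 x 23 mm, right of the case, behind the bottle. Origin: centre of its underside.

How it is judged:
By the outcome, as a careful person would: the job done as asked, in the order asked, and still so for the second after the job is handed in, with the robot touching nothing.
It also fails if it takes over 45 s, if anything falls off the work surface, if the arm or the gripper's body presses on something with over 40 N, if the wrist force passes 120 N, or if a joint passes its speed limit or range.

## Robot

A 6-joint arm with a two-finger parallel gripper is mounted at the origin on the work surface. World frame = base frame: x ahead of the robot, y to its left, z up, the work surface at z = 0. Lengths are in m, angles in rad, forces in N, time in s.
With the tool pointing down it reaches from about 0.225 to 0.875 m from the base axis. Payload 3.4 kg.
Tool frame: the origin (TCP) lies at the very end of the fingers, on their centre line; the grasp point (between the pads) lies 19 mm behind it; z points along the fingers, y is the line along which they close (so a half turn about z gives the same grasp; the last joint's range is limited). The gripper opens to 85 mm and grips with 20 to 120 N. Pads are 22 mm wide; open, the fingers measure 114 mm over their backs; the gripper's body (76 mm by 85 mm) begins 54 mm behind the grasp point. The pads swing forward as they close: fully open they stand 13 mm farther back than shut.
Start: joints at [-1.395, 0.276, 1.505, -0, 1.361, -0.121], TCP at [0.168, -0.55, 0.231] pointing down, gripper open.
Joint ranges: [-2.89, 2.89], [-0.75, 2.08], [0.22, 2.7], [-1.18, 4.32], [0.11, 2.71], [-2.7, 2.7]. Speed limits (rad/s): [2.57, 2.57, 3.14, 3.14, 3.14, 3.14].

## Interface

Orientations are given as a unit quaternion [w, x, y, z].
In Python, from rig import manip gives the robot as it stands. The module is installed in compiled form; this text tells all that it offers.
- The arm moves only by the tool play_rows, never from a script. Its argument "motion" is a list of rows, each a list of 5 numbers: the shift along the tool's x, y, z in units of 40 mm (1.0 is 40 mm), then the turn about the tool's z in units of 10 degrees (1.0 is 10 degrees), then the finger opening in mm, from 0 to 85.4. A call has 1 to 5 rows; each row is the pose to reach, as a shift and turn from the pose commanded when the call began, along the tool's axes at that moment; what a row does not reach only later rows make up. A row lasts 1/8 s, in which the tool goes at most 62.5 mm and 10.7 degrees, less where a joint would pass 70% of its speed; a pose out of reach is approached as far as the arm can. A call with a gripper value outside its range is refused whole. The fingers move at their own pace and stop on an object; "newtons" is the grip in N (left out, the last holds). Time passes only in rows, so rows that repeat a pose let the fingers close. It gives the time, the measured TCP pose, the force, the opening and the grip force at its end, in the units of the state.
- manip.get_state(): the state, without advancing time (a new reading comes with each control period).
- manip.get_image(name): name is "scene" or "top" or "wrist"; returns a dict with "img" (420x560x3 uint8, red, green, blue), "range_z" (420x560 float32, m along the optical axis (not along the pixel's ray), 0 where there is no reading), "fx", "fy", "cx", "cy" (pixels), "R" (3x3) and "t" (3): a world point X has camera coordinates R X + t. Camera axes: x right, y down, z forward; pixel columns grow to the right and rows downward; lengths in m; the calibration is good to about 2 mm. The wrist camera is an equidistant fisheye: a pixel r from the principal point sees the ray r / f radians off the axis. A picture is of the moment at which its call begins.
- manip.sign_off(): hands the job in; it is judged then, once.
The state is a dict: "clock": time; "qpos": joint angles; "qd": joint speeds; "effort": joint torques, N m; "position": TCP position; "ee_rot": TCP orientation; "contact_force": force on the tool from outside, world axes, zero at the start; "moment": the same for the moment, N m; "width": finger opening in m; "gripper_force": force on a finger pad.
Only numpy, scipy, OpenCV 4.12 (cv2) and the standard library are available. Lean on these libraries where they do the work, as an engineer would, in place of code of your own. Each camera call takes 0.05 s, during which the arm holds its last target. There are 200 camera calls.

## Working session

There is one attempt and no reset: what is moved stays moved. The work goes in short steps, Python scripts to look and compute and a tool call to move; the robot and the scene stay as the last step left them, time stands still between calls to the robot, and variables do not carry over. Pictures are saved under pics/ and viewed, at most 10 in all, crops included, and the job is handed in when it is done.

Besides the shell and the picture viewer there is one more tool, called as name([rows], argument=value, ...), one row to a line, values as JSON. play_rows: Moves the arm, as the interface text tells. Its arguments: {"type":"object","properties":{"motion":{"type":"array","items":{"type":"array","items":{"type":"number"}}},"newtons":{"type":"number"}},"required":["motion"]}

```bash
mkdir -p pics; python3 - <<'E'
from rig import manip
import cv2,pickle
s=manip.get_state();print(s)
d={}
for n in("scene","top"):
    d[n]=manip.get_image(n);cv2.imwrite(f"pics/{n}0.png",d[n]["img"][:,:,::-1]);print(n,d[n]["R"],d[n]["t"],d[n]["fx"])
pickle.dump(d,open("d0.pkl","wb"))
E
```

```text
{'clock': 0.0, 'qpos': array([-1.39501147e+00,  2.76585818e-01,  1.50616175e+00, -1.06767226e-05,
        1.36069666e+00, -1.21032914e-01]), 'qd': array([-0.00134481, -0.00074948, -0.00238096,  0.00062599, -0.00083535,
        0.00080366]), 'effort': array([-2.66627707e-03, -4.16778374e+01, -2.45804197e+01, -1.93260153e-04,
        1.08545437e-02, -3.37359239e-06]), 'position': array([ 0.16805256, -0.54932573,  0.23043354]), 'ee_rot': array([-9.25299823e-04,  9.89007010e-01,  1.47865741e-01, -3.05592088e-05]), 'contact_force': array([0.5315961 , 0.49157996, 0.68776581]), 'moment': array([0.0106674 , 0.00984854, 0.03541104]), 'gripper_force': 0.0, 'width': 0.08546045578826122}
scene [[ 0.31849966  0.94791173  0.00461705]
 [ 0.59044755 -0.19457608 -0.78326996]
 [-0.74157242  0.25219734 -0.62166458]] [-0.20112722 -0.2518527   1.29961302] 451.2272800260295
top [[-0.03707774 -0.99928732 -0.00707718]
 [-0.96755375  0.03766973 -0.24984141]
 [ 0.24992995 -0.00241601 -0.96826091]] [0.03125264 0.5810245  0.74847642] 388.946971346864
```

View pics/scene0.png

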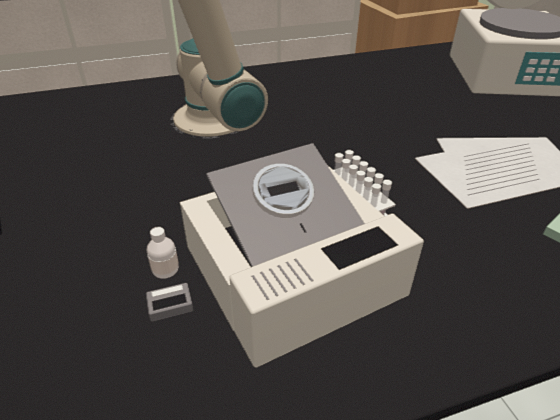

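View pics/top0.png

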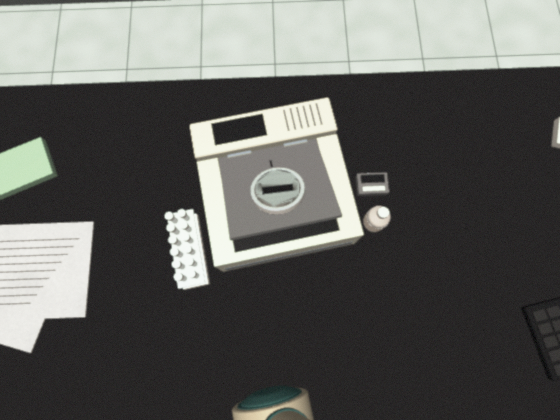

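The scene view shows the analyser with the panel raised and its slot near (283,188). In the top view the slot is at (278,188), the rear housing spans (190,126) to (337,130), the bottle is at (377,218), the timer at (373,183) and the rack at (187,248).

```bash
cat >h.py <<'E'
import numpy as np,cv2,pickle
def cloud(c):
    v,u=np.mgrid[:420,:560]; z=c["range_z"]
    P=np.stack([(u-c["cx"])/c["fx"]*z,(v-c["cy"])/c["fy"]*z,z],-1)
    W=(P-c["t"])@c["R"]; W[z==0]=np.nan
    return W
E
python3 - <<'E'
from h import *
d=pickle.load(open("d0.pkl","rb"))
for n in d:
    c=d[n];W=cloud(c);img=c["img"].astype(int)
    m=(abs(W[...,2]-.132)<.006)&(img.sum(-1)>0)
    m&=(W[...,0]>.4)&(abs(W[...,1])<.4)
    k,l,st,_=cv2.connectedComponentsWithStats(m.astype(np.uint8))
    i=1+np.argmax(st[1:,4]);q=W[l==i]
    r=cv2.minAreaRect(q[:,:2].astype(np.float32)*1000);print(n,"housing",r,cv2.boxPoints(r).tolist(),np.median(q[:,2]),len(q))
    # panel plane: grey pixels 
    if n=="top": pts=[(230,175),(325,175),(240,215),(320,205)]; s=(278,188)
    else: pts=[(235,190),(255,225),(325,175),(340,205)];s=(283,188)
    p=np.array([np.nanmedian(W[b-2:b+3,a-2:a+3].reshape(-1,3),0) for a,b in pts])
    print(p.round(4)); A=np.c_[p[:,:2],np.ones(4)];co=np.linalg.lstsq(A,p[:,2],rcond=None)[0]
    print("slope",co,np.arctan(np.hypot(*co[:2])),"dir",np.arctan2(-co[1],-co[0]))
    print("slot",W[s[1],s[0]])
E
```

```text
scene housing ((745.7100830078125, 39.17749786376953), (79.33573150634766, 300.4277038574219), 9.867608070373535) [[680.8865356445312, 180.37115478515625], [732.3715209960938, -115.61210632324219], [810.5336303710938, -102.01615905761719], [759.0486450195312, 193.96710205078125]] 0.13171010569733096 7781
[[ 0.5785 -0.0644  0.1618]
 [ 0.6472 -0.0496  0.1369]
 [ 0.5736  0.1005  0.1534]
 [ 0.6354  0.1044  0.1304]]
slope [-0.35609366 -0.06522954  0.36386707] 0.34734157845533375 dir 0.181172249028713
slot [0.5923486 0.015643  0.1569012]
top housing ((742.2330932617188, 40.06291961669922), (78.90689086914062, 299.8612060546875), 10.01283073425293) [[677.3123168945312, 180.8501739501953], [729.4487915039062, -114.44378662109375], [807.1538696289062, -100.72433471679688], [755.0173950195312, 194.5696258544922]] 0.13052233407661645 4918
[[ 0.6399  0.1088  0.1269]
 [ 0.6259 -0.0804  0.1447]
 [ 0.5475  0.0858  0.1625]
 [ 0.5598 -0.0641  0.1675]]
slope [-0.36615475 -0.0655018   0.36848444] 0.35610934946128725 dir 0.17701856776238584
slot [0.60034281 0.01292027 0.15329875]
```

```bash
cat >go.py <<'E'
import sys,numpy as np
from rig import manip
# args: case-frame x,y,z (mm), tool yaw relative to case +pi (deg, clockwise +)
O=np.array([.6445,.0221]);Y=.174
def case2w(x,y): c,s=np.cos(Y),np.sin(Y); return O+np.array([c*x-s*y,s*x+c*y])/1000
def w2case(p): c,s=np.cos(Y),np.sin(Y); return np.array([[c,s],[-s,c]])@(p[:2]-O)*1000
def rep(s):
    q=s["qpos"];psi=q[0]-q[5]+np.pi/2
    print("t",round(s["clock"],2),"case mm",w2case(s["position"]).round(1),(s["position"][2]*1000).round(1),"rot",np.degrees(Y+np.pi-psi).round(1),"F",s["contact_force"].round(1),"M",s["moment"].round(2),"w",s["width"].round(3),"q6",q[5].round(2))
    return psi
if __name__=="__main__":
    s=manip.get_state();psi=rep(s)
    for i in range(1,len(sys.argv),4):
        x,y,z,r=map(float,sys.argv[i:i+4])
        d=np.r_[case2w(x,y),z/1000]-s["position"];c,n=np.cos(psi),np.sin(psi)
        print("units",np.r_[c*d[0]+n*d[1],n*d[0]-c*d[1],-d[2]].round(4)/.04,(np.degrees(psi-(Y+np.pi))+r)/10)
E
echo
```

play_rows([
  [1, -0.8, -0.3, -1, 0],
  [2, -1.6, -0.6, -2, 0],
  [3, -2.4, -0.9, -3, 0],
  [4, -3.2, -1, -4, 0],
  [5, -4, -1, -5, 0],
])

```text
clock: 0.72
position: [0.3134, -0.337, 0.2715]
ee_rot: [0.0, 0.832, 0.554, 0.0]
contact_force: [1.0, 0.5, 0.2]
width: -0.0002
gripper_force: 0.0
```

```bash
python3 go.py -111.5 0 260 0
```

```text
Traceback (most recent call last):
  File "go.py", line 12, in <module>
    s=manip.get_state();psi=rep(s)
                            ~~~^^^
  File "go.py", line 9, in rep
    print("t",round(s["clock"],2),"case mm",w2case(s["position"]).round(1),(s["position"][2]*1000).round(1),"rot",np.degrees(Y+np.pi-psi).round(1),"F",s["contact_force"].round(1),"M",s["moment"].round(2),"w",s["width"].round(3),"q6",q[5].round(2))
                                                                                                                                                                                                                ^^^^^^^^^^^^^^^^
AttributeError: 'float' object has no attribute 'round'
```

```bash
sed -i 's/s\["width"\].round(3)/round(s["width"],3)/' go.py; python3 go.py -111.5 0 260 0
```

```text
t 0.72 case mm [-388.3 -296.4] 271.5 rot 122.7 F [1.  0.5 0.2] M [-0.02 -0.06 -0.01] w -0.0 q6 -0.58
units [9.9725 1.8275 0.2875] -12.265657999075504
```

play_rows([
  [1.2, 0.2, 0, -1, 0],
  [2.4, 0.4, 0, -2, 0],
  [3.6, 0.6, 0, -3, 0],
  [4.8, 0.8, 0, -4, 0],
  [6, 1, 0, -5, 0],
])

```text
clock: 1.35
position: [0.4436, -0.1316, 0.2711]
ee_rot: [-0.0, 0.52, 0.854, -0.0]
contact_force: [0.1, -0.8, -0.2]
width: -0.0
gripper_force: 0.0
```

```bash
python3 go.py -111.5 0 260 0
```

```text
t 1.35 case mm [-224.4 -116.6] 271.1 rot 72.6 F [ 0.1 -0.8 -0.2] M [ 0.03 -0.01  0.  ] w -0.0 q6 -0.92
units [1.94   3.565  0.2775] -7.263826329141928
```

play_rows([
  [0.5, 0.9, 0, -1, 0],
  [1, 1.8, 0, -2, 0],
  [1.5, 2.7, 0, -3, 0],
  [1.94, 3.56, 0, -4, 0],
  [1.94, 3.56, 0, -5, 0],
])

```text
clock: 1.98
position: [0.5359, 0.003, 0.2705]
ee_rot: [-0.0, 0.109, 0.994, 0.0]
contact_force: [-0.0, 0.4, -0.5]
width: -0.0
gripper_force: 0.0
```

play_rows([
  [0, 0, 0, -1, 0],
  [0, 0, 0, -2, 0],
  [0, 0, 0, -2.26, 0],
  [0, 0, 0, -2.26, 0],
])

```text
clock: 2.48
position: [0.5346, 0.0008, 0.2709]
ee_rot: [-0.0, -0.083, 0.997, 0.0]
contact_force: [0.8, 0.7, -0.2]
width: 0.0
gripper_force: 0.0
```

```bash
python3 go.py -111.5 0 185 0; python3 - <<'E'
from rig import manip
import cv2,pickle
w=manip.get_image("wrist");pickle.dump(w,open("w1.pkl","wb"));cv2.imwrite("pics/w1.png",w["img"][:,:,::-1]);print(w["R"].round(3),w["t"],w["fx"],w["cx"],w["cy"])
E
```

```text
t 2.48 case mm [-112.   -2.] 270.9 rot 0.4 F [ 0.8  0.7 -0.2] M [-0.03 -0.02 -0.01] w 0.0 q6 -1.87
units [-0.0125  0.05    2.1475] -0.03997966892432809
[[-0.166  0.986  0.   ]
 [ 0.933  0.157  0.325]
 [ 0.32   0.054 -0.946]] [ 0.08908772 -0.55319015  0.2475741 ] 325.19226210127806 275.56393159636775 209.69251665419577
```

View pics/w1.png

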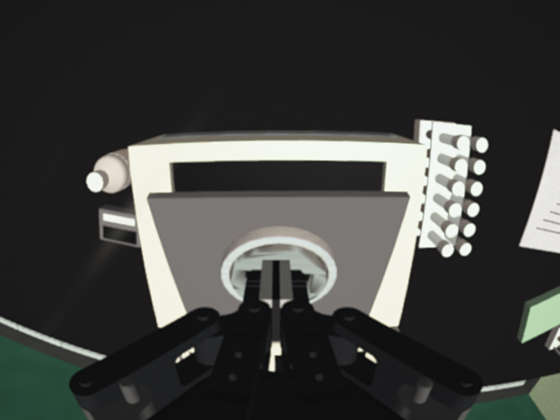

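The wrist view shows the panel's front edge running from about (152,196) to (408,193), the ring centred near (279,268), and the fingertips at (276,262). The case is square to the tool. I'll check the front edge position with rays and wrist depth.

```bash
python3 - <<'E'
from h import *; from go import w2case
w=pickle.load(open("w1.pkl","rb"))
for n,u,v,z in [("edgeL",152,196,.178),("edgeR",408,193,.178),("front caseL",131,146,.11),("front caseR",423,144,.11)]:
    a=np.array([u-w["cx"],v-w["cy"]]);r=np.hypot(*a);th=r/w["fx"]
    ray=np.r_[a/r*np.sin(th),np.cos(th)]
    C=-w["R"].T@w["t"];D=w["R"].T@ray;P=C+D*(z-C[2])/D[2];print(n,w2case(P),z)
    k=w["range_z"][v+4,u+4 if u<280 else u-4];a=a+[4 if u<280 else -4,4];r=np.hypot(*a);th=r/w["fx"];ray=np.r_[a/r*np.tan(th),1]*k
    P=w["R"].T@(ray-w["t"]);print("  depth",w2case(P),P[2])
E
```

```text
edgeL [-127.69198567 -101.12263093] 0.178
  depth [-124.0937053   -98.34585499] 0.1772675176533211
edgeR [-128.7949864   102.68254298] 0.178
  depth [-125.96815263   98.7720183 ] 0.17972443301728092
front caseL [-160.5517422  -147.36737233] 0.11
  depth [-156.23686542 -143.18847918] 0.11011622775980745
front caseR [-160.64763668  144.96227318] 0.11
  depth [-156.24851055  141.14443057] 0.10915365914142725
```

play_rows([
  [0, 0.05, 0.7, 0, 0],
  [0, 0.05, 1.4, 0, 0],
  [0, 0.05, 2.0, 0, 0],
  [0, 0.05, 2.25, 0, 0],
  [0, 0.05, 2.25, 0, 0],
])

```text
clock: 3.15
position: [0.5343, 0.0027, 0.1809]
ee_rot: [-0.001, -0.084, 0.997, 0.0]
contact_force: [0.0, 0.1, -0.7]
width: -0.0002
gripper_force: 0.0
```

```bash
python3 go.py -115 0 167.7 0 -118 0 158 0 -120.3 0 149 0 -122.3 0 139 0 -123.6 0 129.5 0 -124.6 0 119 0 -125 0 112 0
```

```text
t 3.15 case mm [-1.119e+02 -1.000e-01] 180.9 rot 0.4 F [ 0.   0.1 -0.7] M [ 0.03 -0.04  0.02] w -0.0 q6 -1.86
units [0.0775 0.     0.33  ] -0.03857530188875859
units [0.1525 0.     0.5725] -0.03857530188875859
units [0.21   0.     0.7975] -0.03857530188875859
units [ 0.26   -0.      1.0475] -0.03857530188875859
units [ 0.2925 -0.      1.285 ] -0.03857530188875859
units [ 0.3175 -0.      1.5475] -0.03857530188875859
units [ 0.3275 -0.      1.7225] -0.03857530188875859
```

play_rows([
  [0.05, 0, 0.2, 0, 0],
  [0.08, 0, 0.33, 0, 0],
  [0.15, 0, 0.57, 0, 0],
  [0.21, 0, 0.8, 0, 0],
  [0.26, 0, 1.05, 0, 0],
])

```text
clock: 3.78
position: [0.5243, 0.0008, 0.1387]
ee_rot: [0.0, -0.084, 0.996, -0.0]
contact_force: [0.7, -1.5, 1.3]
width: -0.0002
gripper_force: 0.7
```

play_rows([
  [0.03, 0, 0.24, 0, 0],
  [0.06, 0, 0.45, 0, 0],
  [0.07, 0, 0.6, 0, 0],
  [0.07, 0, 0.7, 0, 0],
  [0.07, 0, 0.74, 0, 0],
])

```text
clock: 4.4
position: [0.521, 0.0006, 0.11]
ee_rot: [-0.001, -0.084, 0.996, 0.0]
contact_force: [-2.2, 0.3, 11.8]
width: 0.0
gripper_force: 5.7
```

```bash
python3 go.py -125 0 108 0
```

```text
t 4.4 case mm [-125.4    0.2] 110.0 rot 0.4 F [-2.2  0.3 11.8] M [ 0.04  0.52 -0.  ] w 0.0 q6 -1.87
units [-0.01  -0.005  0.05 ] -0.0365249465346467
```

play_rows([
  [0, 0, 0.04, 0, 0],
  [0, 0, 0.04, 0, 0],
  [0, 0, -1, 0, 0],
  [0, -0.6, -2.2, 0, 10],
  [-0.3, -1.5, -2.5, 0, 20],
])

```text
clock: 5.03
position: [0.5445, -0.0566, 0.2134]
ee_rot: [0.003, -0.085, 0.996, -0.001]
contact_force: [0.7, -0.3, -0.5]
width: 0.0201
gripper_force: 0.0
```

play_rows([
  [0, 0, 0, 0, 20],
  [0, 0, 0, 0, 20],
])

```text
clock: 5.28
position: [0.5424, -0.0562, 0.2089]
ee_rot: [-0.001, -0.083, 0.997, 0.001]
contact_force: [-0.2, -0.3, 0.2]
width: 0.0201
gripper_force: 0.0
```

```bash
python3 go.py -60 0 150 0; python3 - <<'E'
from rig import manip
import cv2,pickle
d={}
for n in("wrist","scene"):
    w=d[n]=manip.get_image(n);cv2.imwrite(f"pics/{n}2.png",w["img"][:,:,::-1])
pickle.dump(d,open("d2.pkl","wb"))
E
```

```text
t 5.28 case mm [-114.1  -59.4] 208.9 rot 0.4 F [-0.2 -0.3  0.2] M [-0.08 -0.09  0.02] w 0.02 q6 -1.97
units [-1.3425  1.495   1.4725] -0.03818618745146862
```

View pics/wrist2.png

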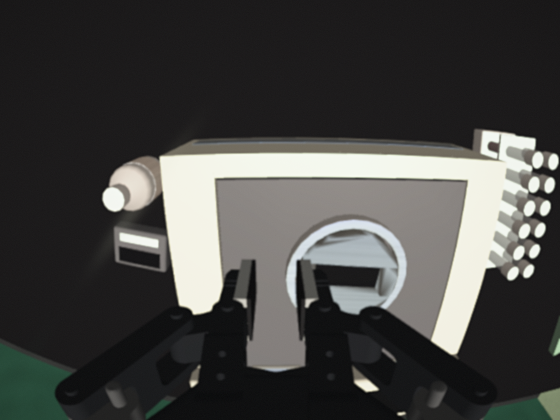

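View pics/scene2.png

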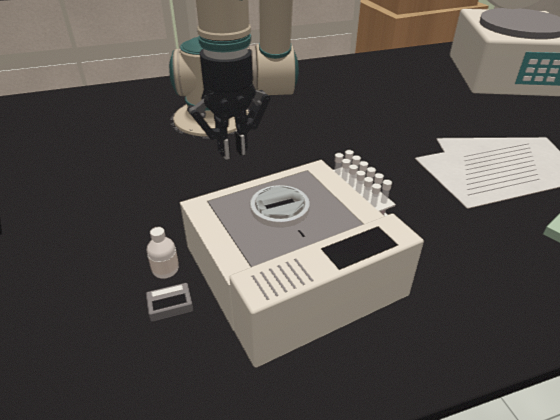

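Both views show the panel flush. The slot is at about (345,280) in the wrist view and (282,206) in the scene view. I'll rectify it onto the disc-top plane.

```bash
cat >>h.py <<'E'
def ortho(c,z,fish=False,k=4,h=60,x0=-60):
    from go import case2w
    n=2*h*k; b,a=np.mgrid[:n,:n]; X=x0+h-b/k; Yc=h-a/k   # up = case +x, left = case +y
    th=.174;W=np.stack([.6445+(np.cos(th)*X-np.sin(th)*Yc)/1e3,.0221+(np.sin(th)*X+np.cos(th)*Yc)/1e3,0*X+z],-1)
    P=W@c["R"].T+c["t"]
    if fish:
        r=np.hypot(P[...,0],P[...,1]);s=np.arctan2(r,P[...,2])/r
    else: s=1/P[...,2]
    return cv2.remap(c["img"],(c["fx"]*P[...,0]*s+c["cx"]).astype(np.float32),(c["fy"]*P[...,1]*s+c["cy"]).astype(np.float32),cv2.INTER_LINEAR)[:,:,::-1].copy()
E
python3 - <<'E'
from h import *; from rig import manip
d=pickle.load(open("d2.pkl","rb"));t=manip.get_image("top")
ims=[ortho(d["scene"],.128,k=3,h=44),ortho(d["wrist"],.128,True,k=3,h=44),ortho(t,.128,k=3,h=44)]
for i in ims:
    cv2.circle(i,(132,132),126,(0,0,255),1)
    cv2.drawMarker(i,(132,132),(0,255,0),0,10)
cv2.imwrite("pics/o2.png",np.hstack(ims))
E
```

```text
(no output)
```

View pics/o2.png

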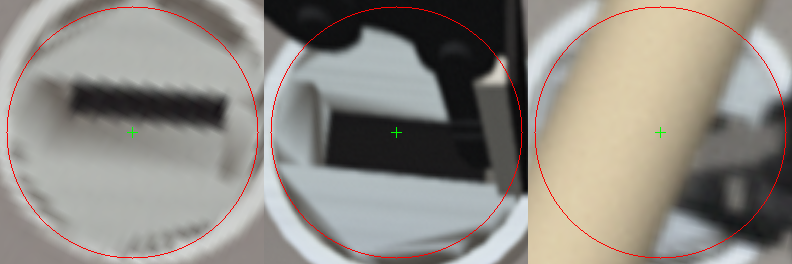

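The slot is turned about 6.5° clockwise, with its centre at case x ≈ -59.4, y ≈ 0. I'll move above it.

play_rows([
  [-0.5, 0.5, 0, 0.3, 20],
  [-1, 1, 0.4, 0.6, 20],
  [-1.36, 1.5, 1, 0.61, 20],
  [-1.36, 1.5, 1.6, 0.61, 20],
  [-1.36, 1.5, 1.6, 0.61, 20],
])

```text
clock: 6.05
position: [0.5848, 0.0127, 0.1433]
ee_rot: [-0.003, -0.031, 1.0, 0.0]
contact_force: [-0.3, -0.2, 0.3]
width: 0.0201
gripper_force: 0.0
```

```bash
python3 go.py -59.4 0 117 6.5
```

```text
t 6.05 case mm [-60.4   1. ] 143.3 rot 6.4 F [-0.3 -0.2  0.3] M [0.02 0.   0.01] w 0.02 q6 -1.73
units [-0.0275 -0.0225  0.6575] 0.01173477060317749
```

play_rows([
  [-0.03, -0.02, 0, 0, 20],
  [-0.03, -0.02, 0.2, 0, 20],
  [-0.03, -0.02, 0.4, 0, 20],
  [-0.03, -0.02, 0.45, 0, 20],
  [-0.03, -0.02, 0.45, 0, 20],
])

```text
clock: 6.68
position: [0.5881, 0.0107, 0.1275]
ee_rot: [-0.0, -0.031, 1.0, -0.0]
contact_force: [-0.7, 0.9, -0.1]
width: 0.0196
gripper_force: 0.0
```

```bash
python3 go.py -59.4 0 117 6.5
```

```text
t 6.67 case mm [-57.5  -1.4] 127.5 rot 6.5 F [-0.7  0.9 -0.1] M [ 0.   -0.05 -0.02] w 0.02 q6 -1.73
units [0.05   0.03   0.2625] 0.0025310544488901243
```

play_rows([
  [0.05, 0.03, 0, 0, 20],
  [0.05, 0.03, 0.06, 0, 20],
  [0.05, 0.03, 0.12, 0, 20],
  [0.05, 0.03, 0.2, 0, 20],
  [0.05, 0.03, 0.2, 0, 20],
])

```text
clock: 7.3
position: [0.5859, 0.0119, 0.1192]
ee_rot: [-0.0, -0.031, 1.0, 0.0]
contact_force: [-0.6, -0.1, -0.1]
width: 0.02
gripper_force: 0.0
```

```bash
python3 go.py -59.4 0 117 6.5
```

```text
t 7.3 case mm [-59.5   0.1] 119.2 rot 6.5 F [-0.6 -0.1 -0.1] M [-0.03  0.08  0.02] w 0.02 q6 -1.73
units [-0.0025 -0.0025  0.055 ] 0.0033403343001795704
```

play_rows([
  [0, 0, 0.05, 0.4, 20],
  [0, 0, 0.05, 1, 20],
  [0, 0, 0.05, 1.6, 20],
  [0, 0, 0.05, 2.2, 20],
  [0, 0, 0.05, 2.8, 20],
])

```text
clock: 7.92
position: [0.5856, 0.0121, 0.1175]
ee_rot: [-0.001, 0.214, 0.977, -0.0]
contact_force: [-0.5, -0.2, -0.3]
width: 0.02
gripper_force: 2.8
```

```bash
python3 go.py -59.4 0 117 90
```

```text
t 7.92 case mm [-59.7   0.4] 117.5 rot 34.6 F [-0.5 -0.2 -0.3] M [0.07 0.16 0.11] w 0.02 q6 -1.24
units [-0.01   -0.0025  0.0125] 5.536515151508653
```

Moment Mz is about 0.11 N·m with no side force, so the fastener is turning.

play_rows([
  [0, 0, 0, 0.7, 20],
  [0, 0, 0, 1.4, 20],
  [0, 0, 0, 2.1, 20],
  [0, 0, 0, 2.8, 20],
  [0, 0, 0, 3.5, 20],
])

```text
clock: 8.55
position: [0.5858, 0.012, 0.1175]
ee_rot: [-0.0, 0.498, 0.867, -0.0]
contact_force: [-0.5, 0.3, -0.8]
width: 0.0198
gripper_force: 2.8
```

play_rows([
  [0, 0, 0, 0.6, 20],
  [0, 0, 0, 1.2, 20],
  [0, 0, 0, 1.8, 20],
  [0, 0, 0, 2.1, 20],
  [0, 0, 0, 2.1, 20],
])

```text
clock: 9.18
position: [0.5858, 0.0119, 0.1175]
ee_rot: [-0.0, 0.646, 0.764, -0.0]
contact_force: [-1.0, -0.3, -1.4]
width: 0.02
gripper_force: 1.6
```

```bash
python3 go.py -59.4 0 117 97
```

```text
t 9.18 case mm [-59.5   0.1] 117.5 rot 90.4 F [-1.  -0.3 -1.4] M [0.01 0.06 0.09] w 0.02 q6 -0.26
units [-0.0025  0.0025  0.0125] 0.657688678244918
```

play_rows([
  [0, 0, 0, 0.3, 20],
  [0, 0, 0, 0.6, 20],
  [0, 0, 0, 0.75, 20],
  [0, 0, 0, 0.9, 20],
  [0, 0, 0, 0.9, 20],
])

```text
clock: 9.8
position: [0.5859, 0.0119, 0.1176]
ee_rot: [-0.0, 0.704, 0.71, -0.0]
contact_force: [-0.2, -0.3, -0.5]
width: 0.0202
gripper_force: 2.3
```

```bash
python3 go.py -59.4 0 117 97
```

```text
t 9.8 case mm [-59.4   0.1] 117.6 rot 99.4 F [-0.2 -0.3 -0.5] M [-0.    0.17  0.08] w 0.02 q6 -0.11
units [-0.0025  0.0025  0.015 ] -0.24497737079859974
```

play_rows([
  [0, 0, 0, 0.2, 20],
  [0, 0, 0, 0.4, 20],
  [0, 0, 0, 0.4, 20],
])

```text
clock: 10.18
position: [0.586, 0.0119, 0.1176]
ee_rot: [-0.0, 0.728, 0.685, -0.0]
contact_force: [-0.7, 0.7, -0.6]
width: 0.0198
gripper_force: 6.5
```

```bash
python3 go.py -59.4 0 117 97
```

```text
t 10.18 case mm [-59.3   0.1] 117.6 rot 103.5 F [-0.7  0.7 -0.6] M [0.06 0.11 0.26] w 0.02 q6 -0.04
units [-0.0025 -0.      0.015 ] -0.6465892356990295
```

play_rows([
  [0, 0, 0, 0.2, 20],
  [0, 0, 0, 0.35, 20],
  [0, 0, 0, 0.35, 20],
])

```text
clock: 10.55
position: [0.5862, 0.012, 0.1177]
ee_rot: [0.0, 0.749, 0.663, -0.0]
contact_force: [-0.8, 0.1, -1.1]
width: 0.0202
gripper_force: 26.6
```

```bash
python3 go.py -59.4 0 117 97
```

```text
t 10.55 case mm [-59.1   0.1] 117.7 rot 106.9 F [-0.8  0.1 -1.1] M [0.16 0.12 1.18] w 0.02 q6 0.02
units [-0.005  -0.005   0.0175] -0.9902246319104208
```

At the stop (1.18 N·m). I'll back off within the slack, lift out and look.

play_rows([
  [0, 0, 0, -0.7, 20],
  [0, 0, 0, -1.4, 20],
  [0, 0, 0, -1.5, 20],
  [0, 0, -0.3, -1.5, 20],
  [0, 0, -0.8, -1.5, 20],
])

```text
clock: 11.18
position: [0.586, 0.0119, 0.1502]
ee_rot: [-0.0, 0.657, 0.754, -0.0]
contact_force: [0.8, 0.4, -0.7]
width: 0.0199
gripper_force: 0.0
```

```bash
python3 go.py -230 0 260 90
```

```text
t 11.18 case mm [-59.4   0.1] 150.2 rot 92.1 F [ 0.8  0.4 -0.7] M [-0.01 -0.02 -0.04] w 0.02 q6 -0.24
units [-0.1575 -4.2625 -2.745 ] -0.2090871029504072
```

play_rows([
  [0, 0, -1.2, 0, 20],
  [0, -0.5, -2.4, 0, 20],
  [0, -1.7, -2.8, 0, 20],
  [0, -2.9, -2.8, 0, 20],
  [0, -4.2, -2.8, 0, 20],
])

```text
clock: 11.8
position: [0.4189, -0.0117, 0.263]
ee_rot: [0.001, 0.657, 0.754, 0.001]
contact_force: [0.7, -0.0, 0.3]
width: 0.0203
gripper_force: 0.0
```

play_rows([
  [0, -1, 0, 0, 20],
  [0, -1, 0, 0, 20],
])

```text
clock: 12.05
position: [0.3778, -0.017, 0.2629]
ee_rot: [0.001, 0.657, 0.754, 0.0]
contact_force: [1.0, -0.4, -0.0]
width: 0.0203
gripper_force: 0.0
```

```bash
python3 go.py; python3 - <<'E'
from h import *; from rig import manip
d=[manip.get_image(n) for n in("scene","top")]
cv2.imwrite("pics/f.png",np.vstack([np.hstack([ortho(c,.128,k=3,h=60) for c in d])[:,:,:]]));
s=cv2.resize(d[0]["img"][130:380,120:440,::-1],(640,500));cv2.imwrite("pics/fs.png",s)
E
```

```text
t 12.05 case mm [-269.5    7.7] 262.9 rot 92.1 F [ 1.  -0.4 -0. ] M [0.02 0.01 0.02] w 0.02 q6 -0.37
```

View pics/f.png

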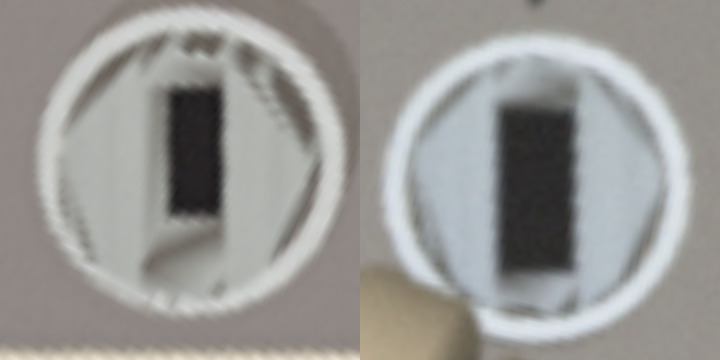

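View pics/fs.png

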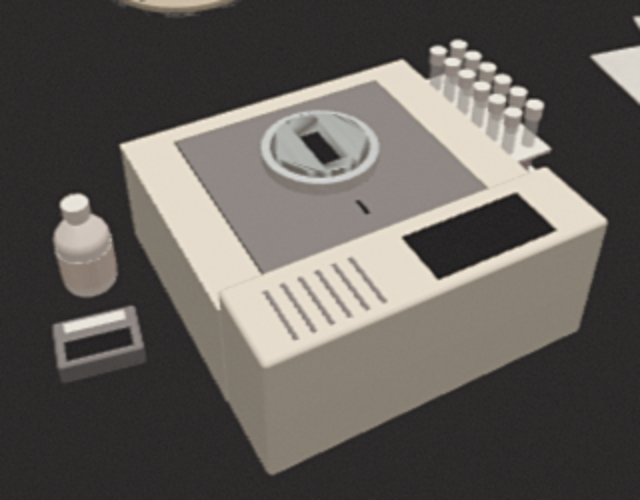

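The rectified views show the slot vertical (edges at columns 500 and 575 in the top view), pointing at the black line. The scene crop shows the panel flush, and the rack, bottle and timer where they were. The arm is clear.

```bash
python3 -c "
from rig import manip
print(manip.sign_off())"
```

```text
the job is handed in; nothing more can be done
None
```

I pushed the panel shut and flush, then turned the fastener clockwise to its stop, and signed the job off at about 12 s on the robot clock with the arm clear and the rack, bottle and timer apparently unmoved; sign-off gave no verdict.

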